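# Stow the last spice jar and latch the carrier's keeper bar

### The arm

A 7-joint arm with a two-finger parallel gripper is mounted at the origin on the work surface. World frame = base frame: x ahead of the robot, y to its left, z up, the work surface at z = 0. Lengths are in m, angles in rad, forces in N, time in s.
With the tool pointing down it reaches from about 0.4 to 0.875 m from the base axis. Payload 19.3 kg.
Tool frame: the origin (TCP) lies at the very end of the fingers, on their centre line; the grasp point (between the pads) lies 19 mm behind it (bot.grip_depth is the distance from the TCP to the grasp point, in m); z points along the fingers, y is the direction in which the jaws open and shut (so a half turn about z gives the same grasp; the last joint's range is limited). The gripper opens to 85 mm and grips with 20 to 120 N. Pads are 22 mm wide; open, the fingers measure 114 mm over their backs; the gripper's body (76 mm by 85 mm) begins 54 mm behind the grasp point. The pads swing forward as they close: fully open they stand 13 mm farther back than shut.
Start: joints at [-1.171, 0.521, -0.036, 1.599, 0.021, 1.021, -0.113], TCP at [0.283, 0.557, 0.231] pointing down, gripper open.
Joint ranges: [-2.91, 2.91], [-0.3, 2.13], [-1.5, 1.42], [0.17, 2.43], [-1.26, 4.41], [0.16, 1.93], [-2.52, 2.52]. Speed limits (rad/s): [1.89, 1.89, 2.39, 2.39, 3.01, 3.01, 3.01].

### API

Orientations are given as [roll, pitch, yaw] about the fixed x, y, z axes, in that order (R = Rz(yaw) Ry(pitch) Rx(roll)).
In Python, from workcell import bot gives the robot as it stands. The module is installed in compiled form; this text tells all that it offers.
- The arm moves only by the tool apply_moves, never from a script. Its argument "increments" is text: rows parted by semicolons, each of 7 numbers parted by spaces: the closure, from -1 (fully open) to 1 (shut), so that 0 is half open, then the shift along the tool's x, y, z in cm, then the turn, a rotation vector about the tool's x, y, z in rad. In form: claw x y z ax ay az; .... A call has 1 to 8 rows; each row shifts and turns the commanded pose from where the row before left it, along the tool's axes as they then stand; what a row does not reach is not made up. A row lasts 1/12 s, in which the tool goes at most 41.7 mm and 7.16 degrees, less where a joint would pass 70% of its speed; a pose out of reach is approached as far as the arm can. A call with a gripper value outside its range is refused whole. The fingers move at their own pace and stop on an object; "newtons" is the grip in N (left out, the last holds). Time passes only in rows, so rows that do not move let the fingers close. It gives the time, the measured TCP pose, the force and the opening at its end, in the units of the state.
- bot.observe(): the state, without advancing time (a new reading comes with each control period).
- bot.grab_frame(name): name is "scene" or "top" or "wrist"; returns a dict with "color" (400x640x3 uint8, red, green, blue), "depth" (400x640 float32, m along the optical axis (not along the pixel's ray), 0 where there is no reading), "intrinsics" (3x3 intrinsics, pixels), "R" (3x3) and "t" (3): a world point X has camera coordinates R X + t; the wrist camera has in their place "mount" (4x4, takes a point from camera to tool coordinates, whose origin is the TCP and whose axes are the flange's). Camera axes: x right, y down, z forward; pixel columns grow to the right and rows downward; lengths in m; the calibration is good to about 2 mm. A picture is of the moment at which its call begins: read the wrist's pose just before it.
- bot.job_done(): hands the job in, once; it reports no verdict.
The state is a dict: "clock": time; "qpos": joint angles; "qd": joint speeds; "joint_efforts": joint torques, N m; "position": TCP position; "tool_rot": TCP orientation; "force": force on the tool from outside, world axes, zero at the start; "moment": the same for the moment, N m; "grip_width": finger opening in m.
Only numpy, scipy, OpenCV 4.12 (cv2) and the standard library are available. Lean on these libraries where they do the work, as an engineer would, in place of code of your own. Each camera call takes 0.05 s, during which the arm holds its last target.

### The job

Get the spice carrier ready to go out: stand the loose spice jar upright in the carrier's empty bay, setting it down without dropping it, then swing the hinged keeper bar across over the lids until it snaps fully home past its spring catch. Leave the two jars already in the carrier standing in their bays and do not disturb the other things on the counter.

Things in the scene. Friction and masses are not known exactly. Their poses are not given: they have to be found in the camera images.
- jar_center (a point): Centre (half-way up) of the loose spice jar standing alone on the counter to the right of the carrier: upright round glass jar, 46 mm across up to 68 mm above its foot, narrowing above to a flat aluminium lid 42 mm across, 91 mm tall over all, 0.11 to 0.23 kg. Same as the two jars in the carrier. z along its axis, up.
- free_bay (a point): Centre of the floor of the carrier's one empty bay (a thin cork disc marks it). It may be any of the three bays. The bay is 54 mm square inside, with open top, and its wooden walls stand 22 mm above its floor. A jar standing in it has its centre 45.5 mm above this point.
- rack: Wooden carrier fixed to the counter. Base 262 x 64 x 12 mm, origin at the centre of its underside; three bays in a row at x = -58, 0, 58 mm, y = 0. Hinge post at x = -110 mm (robot's end); at x = 112 mm a 104 mm tall catch post with a sprung brass nose on top and a steel back stop on its -y side (top at 125 mm). Lids of jars in the bays lie 103 mm above the counter.
- keeper (a joint): Angle of the keeper bar (rad). 0: home over the lids, along the carrier's +x, against the back stop, held by the sprung nose. Grows as it opens, counter-clockwise from above, to the carrier's +y (left); starts at 1.15 to 1.5. Swings level, stays where left. Meets the nose at about 0.07, passes its top at about 0.035 (some 5 to 9 N sideways at the knob), then snaps to 0. Below 0.02: home.
- keeper_hinge (a point): On the bar's upright hinge axis, at the bar's mid height, 113 mm above the counter. The bar is a level steel strip, 16 mm wide, 12 mm high (from 107 to 119 mm above the counter, 4 mm over the lids), reaching 236 mm out from this point.
- keeper_knob (a point): Centre of the dark wooden knob standing on the bar 180 mm out from the hinge: 22 mm across, 136 mm above the counter, with its top at 150 mm; it can be pinched or pushed. Its x axis points along the bar away from the hinge.
- rackjar_a_center (a point): Centre of one of the two jars already in the carrier (same shape as the loose jar).
- rackjar_b_center (a point): Centre of the other jar already in the carrier.
- tub_a: Bystander: squat white lidded cream tub, 58 mm across, 42 mm tall; origin at its underside.
- tub_b: Bystander: a second such white tub; origin at its underside.
- tin: Bystander: flat aluminium tin, 66 mm across, 36 mm tall, left of the carrier; the bar passes over it; origin at its underside.
- weight: Bystander: brass balance weight with a small knob, 40 mm across, 58 mm tall; origin at its underside.
- oil: Bystander: amber bottle with white cap, 48 mm across, 140 mm tall; origin at its underside.
- mortar: Bystander: small brass bowl, 90 mm across, 60 mm tall; origin at its underside.
- scoop: Bystander: metal spoon lying on the counter; origin at its underside.

How it is judged:
On the way, in this order (a step that is already met when the one before it is completed fails the run):
1. the loose jar stands upright on the floor of the empty bay, released, with the keeper bar still open (horizontal distance between jar_center and free_bay below 0.01 m and z of jar_center in the frame of free_bay between 0.041 and 0.0495 m and angle between jar_center's own z axis and vertical below 0.06 rad and contact force between the fingers and jar below 0.05 N and value of joint keeper above 0.3 rad), for 0.2 s.
2. the keeper bar is home past its catch (value of joint keeper below 0.02 rad), for 0.2 s.
At the end, for the whole second after the job is handed in: The loose jar stands at rest in the bay that was empty (centre within 10 mm of the bay's centre, on its floor within 4 mm, upright within 0.06 rad), the keeper bar is home (joint below 0.02 rad), the two other jars of the carrier stand upright (0.08 rad) within 15 mm of where they were (horizontal distance between jar_center and free_bay below 0.01 m and z of jar_center in the frame of free_bay between 0.041 and 0.0495 m and angle between jar_center's own z axis and vertical below 0.06 rad and angle between each of rackjar_a_center, rackjar_b_center's own z axis and vertical below 0.08 rad and distance of each of rackjar_a_center, rackjar_b_center from where it was at the start of the episode below 0.015 m and value of joint keeper below 0.02 rad and linear speed of jar below 0.02 m/s); the robot touches nothing.
It fails at once if the jar is dropped or thrown (moving faster than 0.6 m/s while not held, a fall of about 2 cm) (linear speed of jar above 0.6 m/s and contact force between the fingers and jar below 0.05 N).
It fails at once if a bystander on the counter is moved more than 3 cm (distance of any of tub_a, tub_b, tin, weight, oil, mortar, scoop from where it was at the start of the episode above 0.03 m).
It fails at once if a jar in the carrier is tipped by more than 0.35 rad (angle between any of rackjar_a_center, rackjar_b_center's own z axis and vertical above 0.35 rad).
It also fails if it takes over 64 s, if anything falls off the work surface, if the arm or the gripper's body presses on something with over 40 N, if the wrist force passes 120 N, or if a joint passes its speed limit or range.

## Working session

There is one attempt and no reset: what is moved stays moved. The work goes in short steps, Python scripts to look and compute and a tool call to move; the robot and the scene stay as the last step left them, time stands still between calls to the robot, and variables do not carry over. Pictures are saved under pics/ and viewed, and the job is handed in when it is done.

Besides the shell and the picture viewer there is one more tool, called after "Call:" by a JSON object that holds its "api" and its "payload". apply_moves: Moves the arm, as the interface text tells. Its arguments: {"type":"object","properties":{"increments":{"type":"string"},"newtons":{"type":"number"}},"required":["increments"]}

```bash
mkdir -p pics; cat > h.py <<'E'
import numpy as np, cv2, pickle
from workcell import bot
def grab(n,tag):
    s=bot.observe(); f=bot.grab_frame(n); f['state']=s
    pickle.dump(f,open(f'{tag}.pkl','wb')); cv2.imwrite(f'pics/{tag}.png',f['color'][:,:,::-1]); return f
def load(tag): return pickle.load(open(f'{tag}.pkl','rb'))
def cloud(f):
    K=f['intrinsics'];d=f['depth'];v,u=np.mgrid[:400,:640]
    P=np.stack([(u-K[0,2])/K[0,0]*d,(v-K[1,2])/K[1,1]*d,d],-1)
    W=(P-f['t'])@f['R']; W[d==0]=np.nan; return W
def ray(f,u,v,z):
    K=f['intrinsics'];r=np.array([(u-K[0,2])/K[0,0],(v-K[1,2])/K[1,1],1]);c=-f['R'].T@f['t'];d=f['R'].T@r
    return c+d*(z-c[2])/d[2]
E
python3 - <<'E'
from h import *
for n in ['scene','top']:
    f=grab(n,n+'0'); print(n,f['intrinsics'],-f['R'].T@f['t'],f['R'])
s=bot.observe();print(s)
E
```

```text
scene [[494.31998869   0.         321.09107775]
 [  0.         494.31998869 200.9835324 ]
 [  0.           0.           1.        ]] [ 1.5412159  -0.22614245  0.82781056] [[ 0.22230217  0.97492606 -0.01004633]
 [ 0.5659422  -0.13742268 -0.81291108]
 [-0.79390879  0.17502626 -0.58230116]]
top [[427.71336728   0.         316.96977235]
 [  0.         427.71336728 197.36831859]
 [  0.           0.           1.        ]] [ 0.30941742 -0.0175162   1.25834344] [[-0.04395372 -0.9990269  -0.00364898]
 [-0.97451366  0.04367891 -0.22003472]
 [ 0.21997999 -0.00611536 -0.97548522]]
{'clock': 0.1, 'qpos': array([-1.17121005,  0.52195138, -0.03626828,  1.59996801,  0.02119427,
        1.02109995, -0.1127798 ]), 'qd': array([-9.92893609e-04, -2.10927651e-03,  6.83788503e-04, -1.53535287e-03,
        1.50301243e-03, -6.65829004e-04,  7.16177818e-05]), 'joint_efforts': array([ 4.14984228e-03, -9.28478909e+01,  1.98425800e+00, -3.70535409e+01,
        1.81446044e-02,  5.39602479e-03,  1.31410889e-05]), 'position': array([0.2828541 , 0.55698147, 0.23077974]), 'tool_rot': array([-3.14055505e+00,  9.80855943e-05,  2.67176167e+00]), 'force': array([-0.30700894, -0.26990814,  0.41764774]), 'moment': array([0.0551113 , 0.02818507, 0.00383547]), 'grip_width': 0.08510546663068924}
```

View pics/scene0.png

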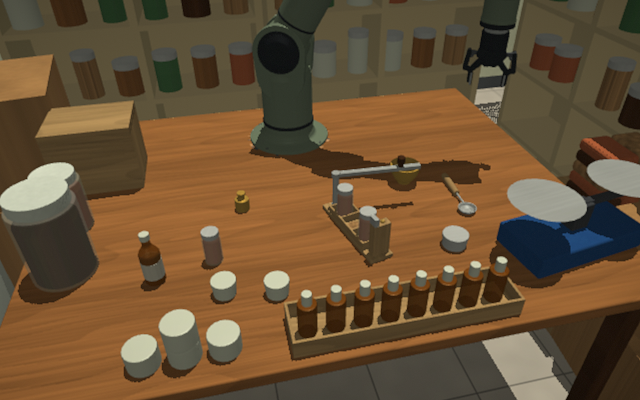

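View pics/top0.png

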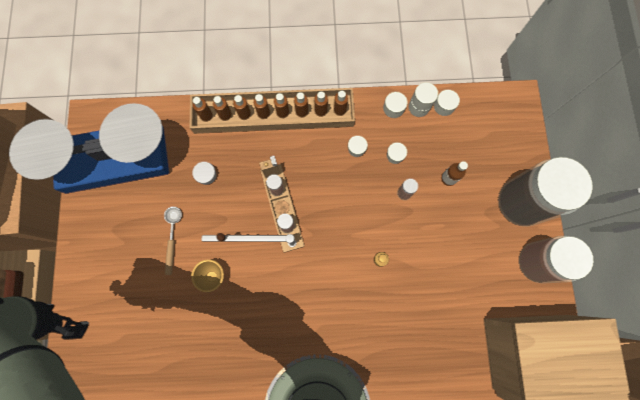

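The top view shows the rack running from the hinge at about (291,239) to the catch at (270,160). The empty bay is the middle one, about (281,207), and its neighbours hold jars at (275,183) and (286,222). The loose jar is at (410,187), and the bar points left from the hinge with its knob at (221,237). Next I'll measure these.

```bash
python3 - <<'E'
from h import *
f=load('top0');W=cloud(f)
c=f['color']
cv2.imwrite('pics/crop1.png',cv2.resize(c[140:270,190:450,::-1],None,fx=3,fy=3,interpolation=cv2.INTER_CUBIC)[:600,:800])
def blobs(lo,hi,xr=(0.3,0.9),yr=(-0.45,0.45),mn=8):
    m=((W[...,2]>lo)&(W[...,2]<hi)&(W[...,0]>xr[0])&(W[...,0]<xr[1])&(W[...,1]>yr[0])&(W[...,1]<yr[1])).astype(np.uint8)
    n,l,st,ce=cv2.connectedComponentsWithStats(m)
    for i in range(1,n):
        if st[i,4]>=mn:
            p=W[l==i]; print((lo,hi),ce[i].round(1),st[i,4],'med',np.median(p,0).round(4),'mid',((p.min(0)+p.max(0))/2).round(4),'ext',np.ptp(p,axis=0).round(3))
print('counter z',np.nanmedian(W[180:200,340:370,2]))
blobs(0.085,0.1045);blobs(0.11,0.128);blobs(0.13,0.16);blobs(0.03,0.046);blobs(0.05,0.07)
E
```

```text
counter z -5.3613423800673554e-05
(0.085, 0.1045) [425.   94.3] 376 med [ 0.8656 -0.3548  0.1011] mid [ 0.8683 -0.3574  0.0948] ext [0.063 0.067 0.019]
(0.085, 0.1045) [340.2 100. ] 102 med [ 0.8626 -0.1051  0.0912] mid [ 0.868  -0.1074  0.0942] ext [0.037 0.039 0.017]
(0.085, 0.1045) [299.9 101.8] 101 med [0.8616 0.0127 0.0914] mid [0.8675 0.0137 0.095 ] ext [0.038 0.039 0.018]
(0.085, 0.1045) [320.2 100.7] 100 med [ 0.8617 -0.0463  0.0908] mid [ 0.8668 -0.0482  0.0939] ext [0.038 0.039 0.017]
(0.085, 0.1045) [239.8 104.2] 102 med [0.8611 0.1866 0.0913] mid [0.8679 0.193  0.0947] ext [0.037 0.042 0.019]
(0.085, 0.1045) [260.  103.4] 106 med [0.8621 0.1278 0.0911] mid [0.8672 0.132  0.0945] ext [0.038 0.039 0.019]
(0.085, 0.1045) [279.8 102.4] 104 med [0.862  0.0712 0.091 ] mid [0.8671 0.0726 0.0945] ext [0.035 0.039 0.018]
(0.085, 0.1045) [199.3 105.6] 105 med [0.8626 0.3067 0.0915] mid [0.8689 0.3125 0.0947] ext [0.04  0.039 0.019]
(0.085, 0.1045) [219.5 105. ] 105 med [0.862  0.2461 0.0915] mid [0.8666 0.2517 0.0945] ext [0.039 0.042 0.019]
(0.085, 0.1045) [267.2 166.2] 77 med [0.
[... 6499 characters left out ...]
0.4173  0.0598] ext [0.041 0.035 0.02 ]
(0.05, 0.07) [270.1 171.9] 32 med [0.6615 0.1085 0.0597] mid [0.6617 0.1079 0.0601] ext [0.011 0.042 0.02 ]
(0.05, 0.07) [403.8 192.4] 42 med [ 0.5798 -0.2719  0.0645] mid [ 0.5907 -0.2793  0.06  ] ext [0.037 0.031 0.02 ]
(0.05, 0.07) [276.7 191. ] 24 med [0.6016 0.0878 0.0604] mid [0.6073 0.0934 0.0599] ext [0.017 0.039 0.02 ]
(0.05, 0.07) [287.4 230.4] 11 med [0.4869 0.0613 0.0615] mid [0.4893 0.0639 0.0598] ext [0.007 0.022 0.016]
(0.05, 0.07) [382.  258.2] 57 med [ 0.3989 -0.1984  0.0567] mid [ 0.3991 -0.1983  0.0567] ext [0.022 0.022 0.011]
(0.05, 0.07) [205.  275.5] 270 med [0.373  0.2997 0.0591] mid [0.3727 0.2895 0.0592] ext [0.085 0.087 0.018]
```

View pics/crop1.png

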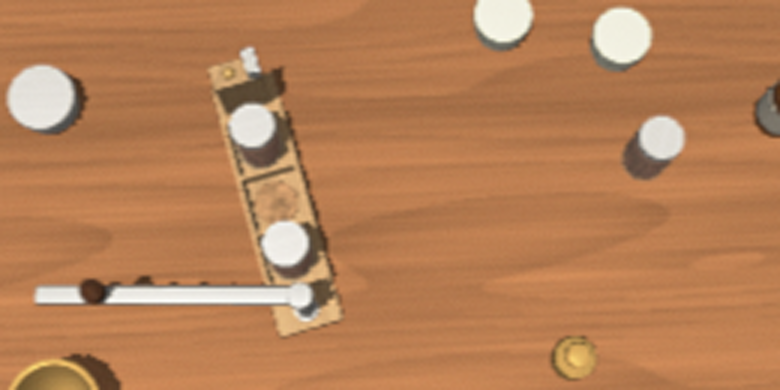

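```bash
cat >> h.py <<'E'
from scipy.spatial.transform import Rotation as Ro
def rows(targ,yaw,n,claw,start=None):
    """straight move, tool down"""
    s=bot.observe(); p=np.array(s['position']); y0=s['tool_rot'][2]
    print('now',s['clock'],p.round(4),s['tool_rot'].round(4),'gw',round(s['grip_width'],4),'F',s['force'].round(2))
    # small tilt correction ignored
    dy=(yaw-y0+np.pi)%(2*np.pi)-np.pi; d=(np.array(targ)-p)/n; out=[]
    for i in range(n):
        R=Ro.from_euler('xyz',[np.pi,0,y0+dy*i/n]).as_matrix()
        l=R.T@d*100; out.append(f"{claw} {l[0]:.2f} {l[1]:.2f} {l[2]:.2f} 0 0 {-dy/n:.3f}")
    for i in range(0,n,8): print('; '.join(out[i:i+8]))
E
python3 - <<'E'
from h import *
f=load('top0');W=cloud(f)
for nm,c in dict(loose=(0.595,-0.287),A=(0.618,0.0955),B=(0.5075,0.067)).items():
    h=0.091 if nm=='loose' else 0.103
    m=(np.hypot(W[...,0]-c[0],W[...,1]-c[1])<0.03)&(abs(W[...,2]-h)<0.003)
    p=W[m];v,u=np.nonzero(m)
    print(nm,len(p),'centroid',p.mean(0).round(4),'ray',ray(f,u.mean(),v.mean(),h).round(4))
# bar line
m=(abs(W[...,2]-0.119)<0.003)&(W[...,0]>.44)&(W[...,0]<.5)&(W[...,1]>0.07)&(W[...,1]<.3)
p=W[m];print('bar',np.polyfit(p[:,1],p[:,0],1),p[:,1].min(),p[:,1].max())
rows([0.56,0.08,0.30],0.25,20,-1)
E
```

```text
loose 132 centroid [ 0.5955 -0.2873  0.091 ] ray [ 0.5955 -0.2873  0.091 ]
A 137 centroid [0.6211 0.0949 0.1032] ray [0.6212 0.0949 0.103 ]
B 140 centroid [0.5076 0.0676 0.1031] ray [0.5076 0.0676 0.103 ]
bar [0.05780972 0.45339985] 0.0708046762801927 0.2907588363324348
now 0.1 [0.2829 0.557  0.2308] [-3.1406e+00  1.0000e-04  2.6718e+00] gw 0.0851 F [-0.31 -0.27  0.42]
-1 -2.32 -1.50 -0.35 0 0 0.121; -1 -2.48 -1.21 -0.35 0 0 0.121; -1 -2.61 -0.90 -0.35 0 0 0.121; -1 -2.70 -0.58 -0.35 0 0 0.121; -1 -2.75 -0.25 -0.35 0 0 0.121; -1 -2.76 0.09 -0.35 0 0 0.121; -1 -2.73 0.42 -0.35 0 0 0.121; -1 -2.66 0.74 -0.35 0 0 0.121
-1 -2.55 1.06 -0.35 0 0 0.121; -1 -2.40 1.36 -0.35 0 0 0.121; -1 -2.22 1.64 -0.35 0 0 0.121; -1 -2.00 1.89 -0.35 0 0 0.121; -1 -1.76 2.12 -0.35 0 0 0.121; -1 -1.49 2.32 -0.35 0 0 0.121; -1 -1.20 2.48 -0.35 0 0 0.121; -1 -0.89 2.61 -0.35 0 0 0.121
-1 -0.57 2.70 -0.35 0 0 0.121; -1 -0.24 2.75 -0.35 0 0 0.121; -1 0.09 2.76 -0.35 0 0 0.121; -1 0.43 2.73 -0.35 0 0 0.121
```

Call:
{"api": "apply_moves", "payload": {"increments": "-1 -2.3 -1.5 -0.35 0 0 0.12; -1 -2.5 -1.2 -0.35 0 0 0.12; -1 -2.6 -0.9 -0.35 0 0 0.12; -1 -2.7 -0.6 -0.35 0 0 0.12; -1 -2.75 -0.25 -0.35 0 0 0.12; -1 -2.75 0.1 -0.35 0 0 0.12; -1 -2.7 0.4 -0.35 0 0 0.12; -1 -2.65 0.75 -0.35 0 0 0.12"}}

```text
clock: 0.77
position: [0.3947, 0.3658, 0.2593]
tool_rot: [-3.141, 0.0, 1.706]
force: [0.9, 0.0, 1.6]
grip_width: 0.0851
```

Call:
{"api": "apply_moves", "payload": {"increments": "-1 -2.55 1.05 -0.35 0 0 0.12; -1 -2.4 1.35 -0.35 0 0 0.12; -1 -2.2 1.65 -0.35 0 0 0.12; -1 -2.0 1.9 -0.35 0 0 0.12; -1 -1.75 2.1 -0.35 0 0 0.12; -1 -1.5 2.3 -0.35 0 0 0.12; -1 -1.2 2.5 -0.35 0 0 0.12; -1 -0.9 2.6 -0.35 0 0 0.12"}}

```text
clock: 1.43
position: [0.5076, 0.1768, 0.2874]
tool_rot: [-3.141, 0.0, 0.746]
force: [0.9, -0.0, -1.1]
grip_width: 0.0856
```

Call:
{"api": "apply_moves", "payload": {"increments": "-1 -0.6 2.7 -0.35 0 0 0.12; -1 -0.25 2.75 -0.35 0 0 0.12; -1 0.1 2.75 -0.35 0 0 0.12; -1 0.4 2.7 -0.35 0 0 0.12; -1 0 0 0 0 0 0.02; -1 0 0 0 0 0 0; -1 0 0 0 0 0 0"}}

```text
clock: 2.02
position: [0.5635, 0.0841, 0.3009]
tool_rot: [-3.141, 0.001, 0.254]
force: [0.3, 1.5, -0.1]
grip_width: 0.0856
```

```bash
cat >> h.py <<'E'
def wristW(f):
    s=f['state'];T=np.eye(4);T[:3,:3]=Ro.from_euler('xyz',s['tool_rot']).as_matrix();T[:3,3]=s['position']
    M=T@np.array(f['mount']); g=dict(f); g['R']=M[:3,:3].T; g['t']=-M[:3,:3].T@M[:3,3]; return g
E
python3 - <<'E'
from h import *
f=grab('wrist','wrist0');s=f['state'];print(s['clock'],s['position'],s['tool_rot']);print(f['mount'].round(3))
E
```

```text
2.0167 [0.56345757 0.08406425 0.30090126] [-3.14141570e+00  8.40907489e-04  2.53520201e-01]
[[-0.001 -0.948 -0.317  0.082]
 [ 1.    -0.001  0.     0.001]
 [-0.001 -0.317  0.948 -0.143]
 [ 0.     0.     0.     1.   ]]
```

View pics/wrist0.png

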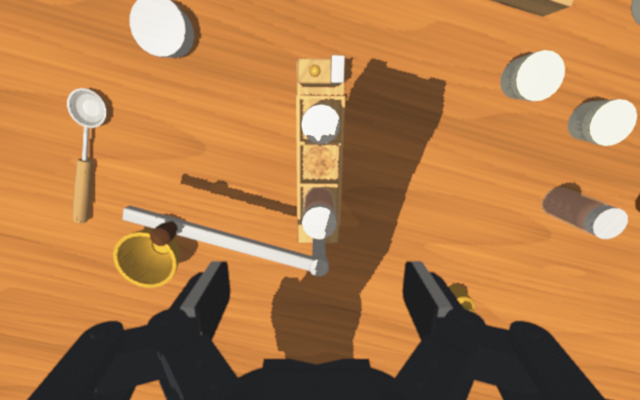

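The wrist view shows the rack upright in the picture. The cork bay is at about (321,161), the rack jars at (320,121) and (319,220), the nose and stop at (315–337,70), and the loose jar on the right at (607,222). Next I'll fit the bay.

```bash
python3 - <<'E'
from h import *
f=wristW(load('wrist0'));W=cloud(f);c=f['color']
cv2.imwrite('pics/crop2.png',cv2.resize(c[50:280,270:370,::-1],None,fx=3,fy=2.6 and 2.6,interpolation=cv2.INTER_CUBIC))
th=0.2435
def pr(name,p): 
    print(name,len(p),p.mean(0).round(4),'mid',((p.min(0)+p.max(0))/2).round(4),'ext',np.ptp(p,axis=0).round(3))
reg=(abs(W[...,0]-.56)<.16)&(abs(W[...,1]-.08)<.08)
# jars lids
for nm,cc,h in [('loose',(0.595,-0.287),.091),('A',(0.618,0.0955),.103),('B',(0.5075,0.067),.103)]:
    m=(np.hypot(W[...,0]-cc[0],W[...,1]-cc[1])<0.03)&(abs(W[...,2]-h)<0.004); pr(nm,W[m])
# wall tops
m=reg&(abs(W[...,2]-.034)<.003); p=W[m];
q,e=np.linalg.eigh(np.cov(p[:,:2].T));print('walltop dir',np.arctan(e[1,1]/e[0,1]));pr('wall',p)
v,u=np.nonzero(m);cnt=cv2.minAreaRect(p[:,:2].astype(np.float32)*1000);print(cnt)
# any rack pts z 10..36
m=reg&(W[...,2]>.008)&(W[...,2]<.036);print('rack all',cv2.minAreaRect(W[m][:,:2].astype(np.float32)*1000))
# floor near bay
m=(np.hypot(W[...,0]-.563,W[...,1]-.082)<.035)&(abs(W[...,2]-.012)<.004);pr('floor',W[m]);print(cv2.minAreaRect(W[m][:,:2].astype(np.float32)*1000))
m=(W[...,2]>.14)&(W[...,2]<.155)&(abs(W[...,0]-.466)<.02)&(abs(W[...,1]-.234)<.02);pr('knobtop',W[m])
m=(abs(W[...,2]-.0125-.107)<.003)&reg; 
m=(abs(W[...,2]-.119)<.003)&(W[...,0]>.44)&(W[...,0]<.5)&(W[...,1]>0.03)&(W[...,1]<.31);p=W[m];print('bar',np.polyfit(p[:,1],p[:,0],1),p[:,1].min(),p[:,1].max(),cv2.minAreaRect(p[:,:2].astype(np.float32)*1000))
E
```

```text
loose 886 [ 0.5955 -0.2872  0.0912] mid [ 0.5952 -0.2891  0.0904] ext [0.041 0.043 0.007]
A 1158 [0.622  0.0937 0.1031] mid [0.6216 0.0936 0.103 ] ext [0.041 0.041 0.005]
B 871 [0.51   0.0662 0.103 ] mid [0.5091 0.0662 0.1024] ext [0.041 0.041 0.007]
walltop dir 0.24023872272201843
wall 1238 [0.5769 0.0828 0.034 ] mid [0.5693 0.0795 0.0339] ext [0.195 0.102 0.006]
((570.5538330078125, 81.06816101074219), (189.33152770996094, 62.05503845214844), 13.786250114440918)
rack all ((566.8196411132812, 80.02464294433594), (260.7209777832031, 64.00170135498047), 13.722403526306152)
floor 1331 [0.5637 0.0799 0.0126] mid [0.5628 0.08   0.0127] ext [0.06  0.062 0.007]
((563.7078857421875, 79.26392364501953), (51.27404022216797, 53.89570999145508), 13.591960906982422)
knobtop 357 [0.4701 0.2315 0.1474] mid [0.4681 0.233  0.1457] ext [0.022 0.022 0.011]
bar [0.0520788  0.45688797] 0.042208328315517595 0.2885635667387315 ((463.2398986816406, 165.3604736328125), (246.5317840576172, 23.00620460510254), 87.7549819946289)
```

View pics/crop2.png

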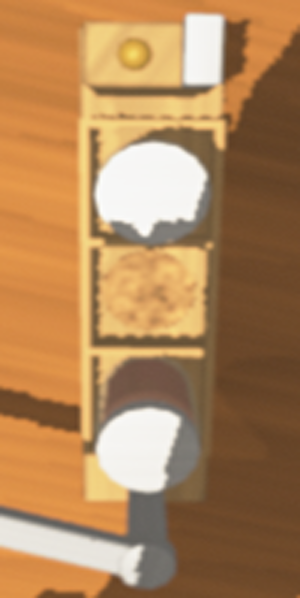

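```bash
python3 - <<'E'
from h import *
for t in ['top0','scene0']:
    f=load(t);W=cloud(f)
    u=np.array([np.cos(.2395),np.sin(.2395)]);d=W[...,:2]-[.566,.080];a=d@u;b=d@np.array([-u[1],u[0]])
    reg=(abs(a)<.16)&(abs(b)<.05)
    m=reg&(W[...,2]>.008)&(W[...,2]<.036);print(t,cv2.minAreaRect(W[m][:,:2].astype(np.float32)*1000))
    m=(abs(a)<.035)&(abs(b)<.04)&(abs(W[...,2]-.012)<.004);print('floor',m.sum(),a[m].min(),a[m].max(),b[m].min(),b[m].max())
    # jar lids along rack
    for s in (-.058,.058):
        m=(abs(a-s)<.03)&(abs(b)<.03)&(abs(W[...,2]-.103)<.003);print('lid',s,a[m].mean(),b[m].mean())
    m=reg&(abs(W[...,2]-.125)<.003)&(a>.09);print('stop',a[m].min(),a[m].max(),b[m].min(),b[m].max())
rows([0.5955,-0.2873,0.13],0.2395,12,-1)
rows([0.5955,-0.2873,0.04],0.2395,12,-1)
E
```

```text
top0 ((558.6358642578125, 74.34004211425781), (301.0824890136719, 80.36589050292969), 15.554800987243652)
floor 269 -0.03488668812832849 0.02746088432746398 -0.02950498630192946 0.029302380350586844
lid -0.058 -0.05964789945520756 0.0018336086600446936
lid 0.058 0.05707369880439239 0.001404885563245794
stop 0.09913858526025827 0.12186428492944194 -0.01828085585897136 -0.006616952921172849
scene0 ((566.543212890625, 79.03693389892578), (267.33709716796875, 74.8646240234375), 16.325712203979492)
floor 99 -0.03453393883626986 0.03476143203073388 -0.03252259731038214 0.024087035910526803
lid -0.058 -0.056423585415487254 -0.002124104585352649
lid 0.058 0.05756536634792905 -0.0009415534950502759
stop 0.10028427280420697 0.12517683798415197 -0.02076703746801332 -0.00805388614204447
now 2.0667 [0.5634 0.0845 0.3009] [-3.1412e+00  7.0000e-04  2.5440e-01] gw 0.0855 F [-0.37 -0.24  0.54]
-1 -0.52 3.07 1.42 0 0 0.001; -1 -0.52 3.07 1.42 0 0 0.001; -1 -0.51 3.07 1.42 0 0 0.001; -1 -0.51 3.07 1.42 0 0 0.001; -1 -0.51 3.07 1.42 0 0 0.001; -1 -0.50 3.07 1.42 0 0 0.001; -1 -0.50 3.07 1.42 0 0 0.001; -1 -0.49 3.07 1.42 0 0 0.001
-1 -0.49 3.07 1.42 0 0 0.001; -1 -0.49 3.07 1.42 0 0 0.001; -1 -0.48 3.07 1.42 0 0 0.001; -1 -0.48 3.07 1.42 0 0 0.001
now 2.0667 [0.5634 0.0845 0.3009] [-3.1412e+00  7.0000e-04  2.5440e-01] gw 0.0855 F [-0.37 -0.24  0.54]
-1 -0.52 3.07 2.17 0 0 0.001; -1 -0.52 3.07 2.17 0 0 0.001; -1 -0.51 3.07 2.17 0 0 0.001; -1 -0.51 3.07 2.17 0 0 0.001; -1 -0.51 3.07 2.17 0 0 0.001; -1 -0.50 3.07 2.17 0 0 0.001; -1 -0.50 3.07 2.17 0 0 0.001; -1 -0.49 3.07 2.17 0 0 0.001
-1 -0.49 3.07 2.17 0 0 0.001; -1 -0.49 3.07 2.17 0 0 0.001; -1 -0.48 3.07 2.17 0 0 0.001; -1 -0.48 3.07 2.17 0 0 0.001
```

Call:
{"api": "apply_moves", "payload": {"increments": "-1 -0.5 3.1 1 0 0 0; -1 -0.5 3.1 1 0 0 0; -1 -0.5 3.1 1 0 0 0; -1 -0.5 3.1 1 0 0 0; -1 -0.5 3.1 1 0 0 0; -1 -0.5 3.1 1 0 0 0; -1 -0.5 3.1 1 0 0 0; -1 -0.5 3.1 1 0 0 0"}}

```text
clock: 2.73
position: [0.5869, -0.1667, 0.2207]
tool_rot: [-3.141, -0.0, 0.255]
force: [-0.0, 0.6, 0.0]
grip_width: 0.0853
```

Call:
{"api": "apply_moves", "payload": {"increments": "-1 -0.5 3.0 1.5 0 0 0; -1 -0.5 3.0 1.5 0 0 0; -1 -0.5 3.0 1.5 0 0 0; -1 -0.5 3.0 1.5 0 0 0.015; -1 0 0 0 0 0 0; -1 0 0 0 0 0 0; -1 0 0 0 0 0 0"}}

```text
clock: 3.32
position: [0.5977, -0.2864, 0.1612]
tool_rot: [-3.141, -0.0, 0.239]
force: [0.4, 0.4, 0.1]
grip_width: 0.0854
```

```bash
python3 - <<'E'
from h import *
rows([0.5955,-0.2873,0.04],0.2395,8,-1)
f=wristW(grab('wrist','wrist1'));W=cloud(f)
m=(np.hypot(W[...,0]-.5955,W[...,1]+.2873)<0.03)&(abs(W[...,2]-.091)<0.004);p=W[m];print(len(p),p.mean(0),p.min(0),p.max(0))
E
```

```text
now 3.3167 [ 0.5977 -0.2864  0.1612] [-3.1407e+00 -1.0000e-04  2.3870e-01] gw 0.0854 F [0.39 0.36 0.08]
-1 -0.03 0.00 1.51 0 0 -0.000; -1 -0.03 0.00 1.51 0 0 -0.000; -1 -0.03 0.00 1.51 0 0 -0.000; -1 -0.03 0.00 1.51 0 0 -0.000; -1 -0.03 0.00 1.51 0 0 -0.000; -1 -0.03 0.00 1.51 0 0 -0.000; -1 -0.03 0.00 1.51 0 0 -0.000; -1 -0.03 0.00 1.51 0 0 -0.000
2240 [ 0.59637558 -0.28927632  0.09110097] [ 0.57463959 -0.31024368  0.08705754] [ 0.6163355  -0.26875128  0.09366528]
```

View pics/wrist1.png

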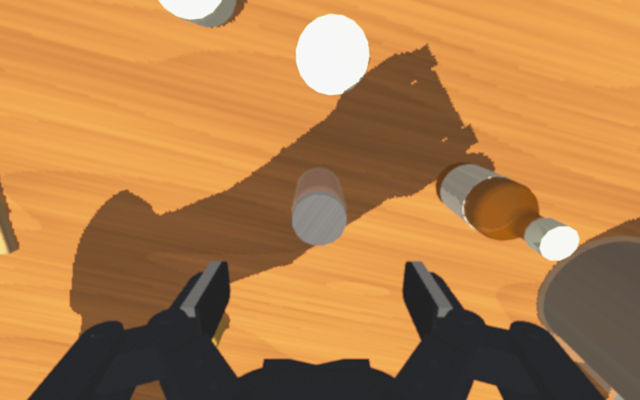

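The wrist view shows the lid at (319,217), in the middle between the fingertips at columns 229 and 404. The nearest objects are clear of the fingers. I'll go down and grip.

Call:
{"api": "apply_moves", "payload": {"increments": "-1 -0.02 0.02 1.5 0 0 0; -1 -0.02 0.02 1.5 0 0 0; -1 -0.02 0.02 1.5 0 0 0; -1 -0.02 0.02 1.5 0 0 0; -1 -0.02 0.02 1.5 0 0 0; -1 -0.02 0 1.5 0 0 0; -1 -0.02 0 1.5 0 0 0; -1 -0.02 0 1.5 0 0 0"}}

```text
clock: 4.03
position: [0.5965, -0.2882, 0.0405]
tool_rot: [3.142, -0.001, 0.238]
force: [-0.2, 0.6, 0.2]
grip_width: 0.085
```

Call:
{"api": "apply_moves", "payload": {"increments": "-1 0 0 0 0 0 0; -1 0 0 0 0 0 0; 0 0 0 0 0 0 0; 0.3 0 0 0 0 0 0; 0.6 0 0 0 0 0 0; 1 0 0 0 0 0 0; 1 0 0 0 0 0 0; 1 0 0 0 0 0 0", "newtons": 40}}

```text
clock: 4.7
position: [0.5964, -0.2892, 0.0422]
tool_rot: [3.141, -0.001, 0.237]
force: [-1.4, 2.5, 6.0]
grip_width: 0.0447
```

Call:
{"api": "apply_moves", "payload": {"increments": "1 0 0 0 0 0 0; 1 0 0 0 0 0 0; 1 0 0 0 0 0 0; 1 0 0 0 0 0 0; 1 0 0 0 0 0 0"}}

```text
clock: 5.12
position: [0.5964, -0.2892, 0.0422]
tool_rot: [3.141, -0.001, 0.237]
force: [-1.0, 1.1, 6.3]
grip_width: 0.044
```

```bash
python3 - <<'E'
from h import *
s=bot.observe();print(s)
grab('wrist','wrist2')
E
```

```text
{'clock': 5.1167, 'qpos': array([ 0.07273976,  0.8729883 ,  0.46962132,  1.63249944, -0.52555631,
        0.76373643, -0.54980146]), 'qd': array([ 1.79284594e-03, -1.96200442e-03,  1.79947164e-03, -4.22029332e-05,
        9.39829923e-04,  4.22226698e-04,  2.51841123e-03]), 'joint_efforts': array([ 4.04061545e-01, -1.02715788e+02,  1.81589127e+01, -2.53273326e+01,
        1.16325467e-02, -5.99313397e-01,  2.96722411e-02]), 'position': array([ 0.5964312 , -0.28918257,  0.04220764]), 'tool_rot': array([ 3.14113998e+00, -1.02520030e-03,  2.36772817e-01]), 'force': array([-0.99050221,  1.0621789 ,  6.31825138]), 'moment': array([ 0.28264519,  0.27010658, -0.03536488]), 'grip_width': 0.044038867472699895}
```

View pics/wrist2.png

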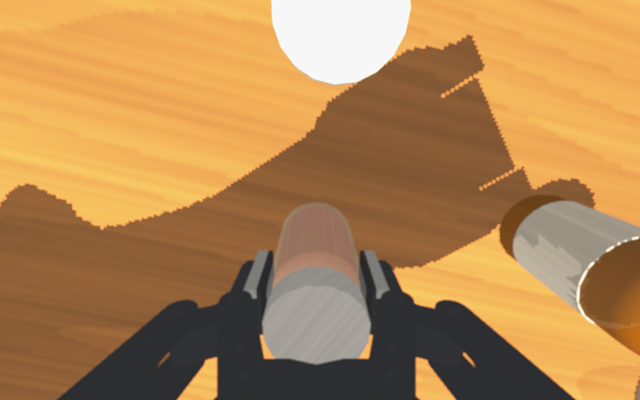

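Call:
{"api": "apply_moves", "payload": {"increments": "1 0 0 -0.5 0 0 0; 1 0 0 -1.5 0 0 0; 1 0 0 -2.5 0 0 0; 1 0 0 -3 0 0 0; 1 0 0 -3 0 0 0; 1 0 0 -3 0 0 0; 1 0 0 -2 0 0 0; 1 0 0 -0.5 0 0 0"}}

```text
clock: 5.83
position: [0.597, -0.29, 0.2064]
tool_rot: [3.138, -0.004, 0.236]
force: [-0.2, -0.4, -1.0]
grip_width: 0.0443
```

```bash
python3 - <<'E'
from h import *
rows([0.5655,0.0797,0.20],0.2395,14,1)
E
```

```text
now 5.8333 [ 0.597  -0.29    0.2064] [ 3.1384 -0.0045  0.2363] gw 0.0443 F [-0.21 -0.38 -0.97]
1 0.40 -2.62 0.05 0 0 -0.000; 1 0.40 -2.62 0.05 0 0 -0.000; 1 0.40 -2.62 0.05 0 0 -0.000; 1 0.40 -2.62 0.05 0 0 -0.000; 1 0.40 -2.62 0.05 0 0 -0.000; 1 0.40 -2.62 0.05 0 0 -0.000; 1 0.40 -2.62 0.05 0 0 -0.000; 1 0.40 -2.62 0.05 0 0 -0.000
1 0.40 -2.62 0.05 0 0 -0.000; 1 0.40 -2.62 0.05 0 0 -0.000; 1 0.41 -2.62 0.05 0 0 -0.000; 1 0.41 -2.62 0.05 0 0 -0.000; 1 0.41 -2.62 0.05 0 0 -0.000; 1 0.41 -2.62 0.05 0 0 -0.000
```

Call:
{"api": "apply_moves", "payload": {"increments": "1 0.2 -1.3 0 0 0 0; 1 0.4 -2.6 0 0 0 0; 1 0.4 -2.6 0 0 0 0; 1 0.4 -2.6 0 0 0 0; 1 0.4 -2.6 0 0 0 0; 1 0.4 -2.6 0 0 0 0; 1 0.4 -2.6 0 0 0 0; 1 0.4 -2.6 0 0 0 0"}}

```text
clock: 6.5
position: [0.5785, -0.0905, 0.2008]
tool_rot: [-3.141, 0.001, 0.237]
force: [1.0, -0.2, -0.9]
grip_width: 0.0445
```

Call:
{"api": "apply_moves", "payload": {"increments": "1 0.4 -2.6 0 0 0 0; 1 0.4 -2.6 0 0 0 0; 1 0.4 -2.6 0 0 0 0; 1 0.4 -2.6 0 0 0 0; 1 0.4 -2.6 0 0 0 0; 1 0.4 -2.6 0 0 0 0; 1 0.2 -1.3 0 0 0 0; 1 0 0 0 0 0 0"}}

```text
clock: 7.17
position: [0.5641, 0.0816, 0.2006]
tool_rot: [-3.14, 0.001, 0.241]
force: [0.1, 0.7, -1.2]
grip_width: 0.0449
```

Call:
{"api": "apply_moves", "payload": {"increments": "1 0 0 0 0 0 0; 1 0 0 0 0 0 0; 1 0 0 0 0 0 0"}}

```text
clock: 7.42
position: [0.565, 0.0767, 0.2013]
tool_rot: [3.141, 0.0, 0.235]
force: [-0.3, -0.6, -0.6]
grip_width: 0.0445
```

```bash
python3 - <<'E'
from h import *
rows([0.5655,0.0797,0.056],0.2395,1,1)
f=grab('top','top3');W=cloud(f)
c=f['color'];cv2.imwrite('pics/crop3.png',cv2.resize(c[120:260,220:350,::-1],None,fx=4,fy=4,interpolation=cv2.INTER_CUBIC))
f=wristW(grab('wrist','wrist3'));W=cloud(f)
m=(np.hypot(W[...,0]-.5655,W[...,1]-.0797)<0.04)&(abs(W[...,2]-.249)<0.02);p=W[m]
print(len(p),p.mean(0),p.min(0),p.max(0))
E
```

```text
now 7.4167 [0.565  0.0767 0.2013] [3.1412e+00 3.0000e-04 2.3520e-01] gw 0.0445 F [-0.26 -0.56 -0.61]
1 0.12 -0.28 14.53 0 0 -0.004
15241 [0.57122441 0.0806942  0.2480021 ] [0.54659977 0.03988347 0.22900213] [0.58789096 0.11968951 0.26898675]
```

View pics/wrist3.png

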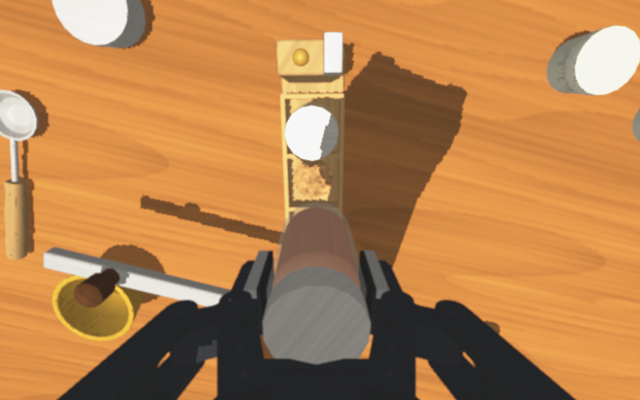

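View pics/crop3.png

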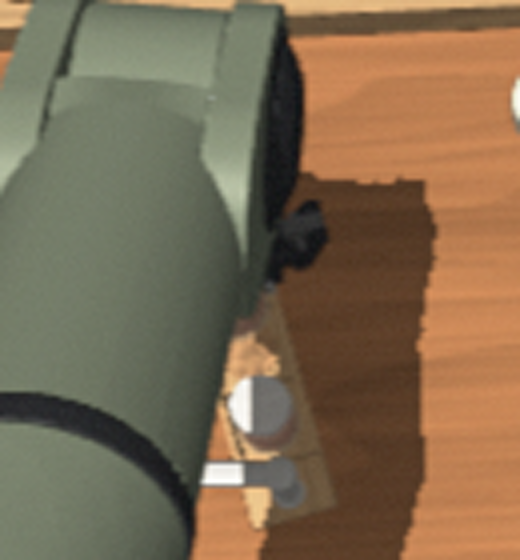

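The wrist view shows the held jar's lid at (316,313), a rack jar at (312,132), and the cork showing at (313,182) just above the held jar. The top view is hidden by the arm. Next I'll check the alignment.

```bash
python3 - <<'E'
from h import *
f=wristW(load('wrist3'));W=cloud(f);c=f['color']
print('tcp',f['state']['position'],'jar lid',ray(f,316.5,314,f['state']['position'][2]+.049))
u=np.array([np.cos(.2395),np.sin(.2395)]);n=np.array([-u[1],u[0]]);d=W[...,:2]-[.5655,.0797];a=d@u;b=d@n
m=(abs(a)<.16)&(abs(b)<.05)&(abs(W[...,2]-.034)<.004)&(a>-0.01)
for lo in np.arange(-.01,.09,.02):
    k=m&(a>lo)&(a<lo+.02)
    if k.sum()>5: print(lo.round(3),k.sum(),b[k].min().round(4),b[k].max().round(4))
m=(abs(W[...,2]-.012)<.005)&(abs(b)<.035)&(a<.03)&(a>-.03);print('floor',a[m].max(),b[m].min(),b[m].max())
m=(abs(W[...,2]-.012)<.005)&(abs(b)<.05)&(a>.08)&(a<.15);print('end',a[m].max(),b[m].min(),b[m].max())
for lo in np.arange(.025,.10,.004):
    k=(abs(W[...,2]-.034)<.003)&(abs(b)<.02)&(a>lo)&(a<lo+.004); print(round(lo,3),k.sum(),end=' | ')
m=(abs(a-.058)<.03)&(abs(b)<.03)&(abs(W[...,2]-.103)<.003);print('lidA',a[m].mean(),b[m].mean())
m=(abs(W[...,2]-.104)<.003)&(abs(b)<.05)&(a>.09)&(a<.15);print('post',a[m].min(),a[m].max(),b[m].min(),b[m].max())
E
```

```text
tcp [0.56507903 0.07673681 0.2013135 ] jar lid [0.57189868 0.07760216 0.2503135 ]
-0.01 154 -0.0309 0.0311
0.01 246 -0.0308 0.031
0.03 185 -0.0304 0.0311
0.05 180 -0.0309 0.0311
0.07 433 -0.0305 0.0311
floor 0.023048367242762012 -0.026989871848838696 0.027225768479910113
end 0.13200258324234812 -0.031909534637594834 0.03218778933014442
0.025 36 | 0.029 18 | 0.033 0 | 0.037 0 | 0.041 0 | 0.045 0 | 0.049 0 | 0.053 0 | 0.057 0 | 0.061 0 | 0.065 0 | 0.069 0 | 0.073 0 | 0.077 0 | 0.081 3 | 0.085 188 | 0.089 0 | 0.093 0 | 0.097 7 | lidA 0.058224374175661925 7.758807060367504e-05
post 0.09959745257496838 0.12326216919596923 -0.020087314487744493 0.02516449985688775
```

```bash
python3 - <<'E'
from h import *
for t in ['wrist2','wrist3']:
    f=wristW(load(t));W=cloud(f);p0=f['state']['position'];R=Ro.from_euler('xyz',f['state']['tool_rot']).as_matrix()
    L=(W-p0)@R
    m=(abs(L[...,0])<.04)&(abs(L[...,1])<.03)&(abs(L[...,2]+.049)<.004)
    m[:, :255]=0;m[:,380:]=0
    m=cv2.morphologyEx(m.astype(np.uint8),cv2.MORPH_OPEN,np.ones((5,5)))>0
    p=L[m];print(t,len(p),p.mean(0).round(4),p.min(0).round(4),p.max(0).round(4),'z lid',np.median(p[:,2]))
    cs=max(cv2.findContours(m.astype(np.uint8),0,1)[0],key=cv2.contourArea);print(cv2.minEnclosingCircle(p[:,:2].astype(np.float32)*1000),cv2.fitEllipse(cs))
E
```

```text
wrist2 7251 [ 0.0027  0.0004 -0.0489] [-0.0166 -0.0202 -0.051 ] [ 0.02   0.021 -0.045] z lid -0.04900286737669963
((-0.7747583389282227, 0.5820722579956055), 21.16120147705078) ((315.64776611328125, 322.24700927734375), (82.88477325439453, 110.61231994628906), 90.34400177001953)
wrist3 7267 [ 0.0027  0.0004 -0.0489] [-0.0165 -0.0201 -0.0509] [ 0.0201  0.0209 -0.045 ] z lid -0.04898347781337656
((-0.7455810308456421, 0.5006363391876221), 21.19215965270996) ((315.4909973144531, 322.3272399902344), (83.06333923339844, 110.71366119384766), 89.97179412841797)
```

Call:
{"api": "apply_moves", "payload": {"increments": "1 0 0 0 0 0 0; 1 0.1 -0.1 1 0 0 0; 1 0 0 2 0 0 0; 1 0 0 2 0 0 0; 1 0 0 2 0 0 0; 1 0 0 2 0 0 0; 1 0 0 1.5 0 0 0; 1 0 0 0.5 0 0 0"}}

```text
clock: 8.18
position: [0.5646, 0.0788, 0.0886]
tool_rot: [3.141, 0.003, 0.236]
force: [0.4, -0.3, -2.3]
grip_width: 0.0445
```

Call:
{"api": "apply_moves", "payload": {"increments": "1 0 0 0 0 0 0; 1 0 0 0 0 0 0; 1 0 0 0 0 0 0; 1 0 0 0 0 0 0"}}

```text
clock: 8.52
position: [0.5663, 0.0792, 0.0922]
tool_rot: [-3.142, -0.001, 0.237]
force: [1.3, 0.3, -0.9]
grip_width: 0.0447
```

```bash
python3 - <<'E'
from h import *
rows([0.5665,0.080,0.0545],0.2395,1,1)
f=wristW(grab('wrist','wrist4'));W=cloud(f)
u=np.array([np.cos(.2395),np.sin(.2395)]);n=np.array([-u[1],u[0]]);d=W[...,:2]-[.566,.0797];a=d@u;b=d@n
m=(abs(a)<.16)&(abs(b)<.05)&(abs(W[...,2]-.034)<.004)&(a>-0.01)
for lo in np.arange(-.01,.09,.02):
    k=m&(a>lo)&(a<lo+.02)
    if k.sum()>5: print(lo.round(3),k.sum(),b[k].min().round(4),b[k].max().round(4))
m=(abs(W[...,2]-.012)<.005)&(abs(b)<.05)&(a>.08)&(a<.15);print('end',m.sum() and a[m].max())
E
```

```text
now 8.5167 [0.5663 0.0792 0.0922] [-3.1415e+00 -1.4000e-03  2.3680e-01] gw 0.0447 F [ 1.27  0.29 -0.91]
1 0.04 -0.07 3.77 0 0 -0.003
-0.01 328 -0.031 0.0311
0.01 357 -0.0309 0.0313
0.03 69 -0.0309 0.0312
0.05 287 -0.0308 0.0312
0.07 1023 -0.0309 0.0314
end 0.11001948845855496
```

View pics/wrist4.png

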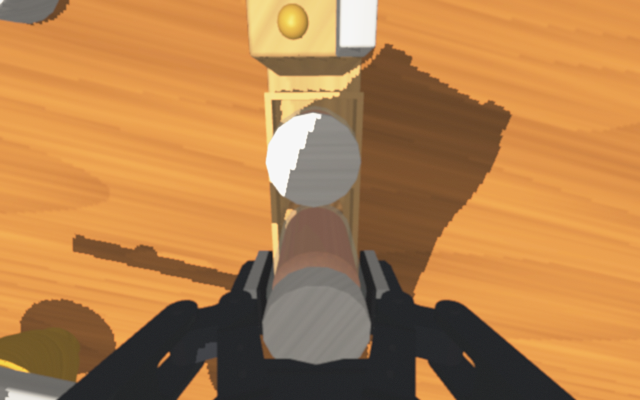

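The wrist view shows the held jar just behind its neighbour's lid at (313,160), centred between the two bay walls. I'll lower it in slowly.

Call:
{"api": "apply_moves", "payload": {"increments": "1 0.02 -0.06 0.5 0 0 0; 1 0 0 0.7 0 0 0; 1 0 0 0.7 0 0 0; 1 0 0 0.7 0 0 0; 1 0 0 0.5 0 0 0; 1 0 0 0.3 0 0 0; 1 0 0 0.1 0 0 0; 1 0 0 0 0 0 0"}}

```text
clock: 9.23
position: [0.5658, 0.0796, 0.056]
tool_rot: [3.141, 0.0, 0.237]
force: [-0.5, -0.6, -1.9]
grip_width: 0.0444
```

Call:
{"api": "apply_moves", "payload": {"increments": "1 0 0 0.1 0 0 0; 1 0 0 0 0 0 0; 1 0 0 0 0 0 0"}}

```text
clock: 9.48
position: [0.566, 0.0798, 0.0555]
tool_rot: [3.142, -0.0, 0.237]
force: [-0.9, -0.8, -0.7]
grip_width: 0.0444
```

Call:
{"api": "apply_moves", "payload": {"increments": "1 0 0 0.1 0 0 0; 1 0 0 0.05 0 0 0; 1 0 0 0 0 0 0; 1 0 0 0 0 0 0"}}

```text
clock: 9.82
position: [0.5661, 0.0798, 0.0542]
tool_rot: [-3.141, -0.001, 0.237]
force: [-1.9, 0.3, 6.0]
grip_width: 0.0443
```

Call:
{"api": "apply_moves", "payload": {"increments": "1 0 0 0.1 0 0 0; 1 0 0 0 0 0 0; 1 0 0 0 0 0 0; 1 0 0 0 0 0 0"}}

```text
clock: 10.15
position: [0.5662, 0.0799, 0.0541]
tool_rot: [-3.141, -0.001, 0.237]
force: [-7.4, 0.2, 26.5]
grip_width: 0.0446
```

Call:
{"api": "apply_moves", "payload": {"increments": "1 0 0 -0.08 0 0 0; 1 0 0 0 0 0 0; -0.1 0 0 0 0 0 0; -0.2 0 0 0 0 0 0; -0.4 0 0 0 0 0 0; -0.7 0 0 0 0 0 0; -1 0 0 0 0 0 0; -1 0 0 0 0 0 0"}}

```text
clock: 10.82
position: [0.5659, 0.0797, 0.0535]
tool_rot: [3.142, 0.0, 0.237]
force: [0.4, 0.6, 0.1]
grip_width: 0.0853
```

Call:
{"api": "apply_moves", "payload": {"increments": "-1 0 0 0 0 0 0; -1 0 0 0 0 0 0; -1 0 0 0 0 0 0; -1 0 0 0 0 0 0"}}

```text
clock: 11.15
position: [0.5659, 0.0797, 0.0536]
tool_rot: [3.142, 0.0, 0.237]
force: [0.0, 0.3, -0.1]
grip_width: 0.0854
```

```bash
python3 - <<'E'
from h import *
s=bot.observe();print(s['position'],s['force'],s['grip_width'])
f=wristW(grab('wrist','wrist5'));W=cloud(f)
u=np.array([np.cos(.2395),np.sin(.2395)]);n=np.array([-u[1],u[0]]);d=W[...,:2]-[.566,.0797];a=d@u;b=d@n
m=(abs(a)<.03)&(abs(b)<.026)&(abs(W[...,2]-.103)<.008);m=cv2.morphologyEx(m.astype(np.uint8),cv2.MORPH_OPEN,np.ones((5,5)))>0
p=W[m];A=np.c_[p[:,:2],np.ones(len(p))];print('lid',p.mean(0),np.median(p[:,2]),'a',a[m].min(),a[m].max(),'b',b[m].min(),b[m].max(),'slope',np.linalg.lstsq(A,p[:,2],rcond=None)[0][:2])
E
```

```text
[0.5658766  0.0797391  0.05359277] [ 0.04271702  0.31727877 -0.06853661] 0.08543712619486056
lid [0.56983537 0.08051674 0.10270904] 0.10314082216086796 a -0.016146627153854592 0.020606786602851333 b -0.02074381621818445 0.020438117415914586 slope [-0.06472705 -0.01733458]
```

View pics/wrist5.png

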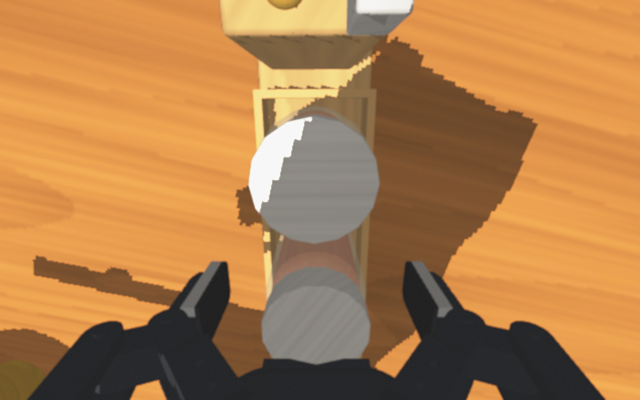

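The jar is released and standing centred: its lid is at (317,315), its height is 0.103, and both fingers are clear. I'll lift straight up.

Call:
{"api": "apply_moves", "payload": {"increments": "-1 0 0 -1 0 0 0; -1 0 0 -2 0 0 0; -1 0 0 -2.5 0 0 0; -1 0 0 -2.5 0 0 0; -1 0 0 -2.5 0 0 0; -1 0 0 -2.5 0 0 0; -1 0 0 -2 0 0 0; -1 0 0 -1 0 0 0"}}

```text
clock: 11.87
position: [0.5666, 0.0796, 0.2167]
tool_rot: [-3.141, -0.003, 0.236]
force: [0.3, -0.3, 0.3]
grip_width: 0.0853
```

```bash
python3 - <<'E'
from h import *
rows([0.424,0.236,0.215],1.516,12,1)
E
```

```text
now 11.8667 [0.5666 0.0796 0.2167] [-3.1414e+00 -3.0000e-03  2.3640e-01] gw 0.0853 F [ 0.28 -0.3   0.34]
1 -0.85 -1.55 0.01 0 0 -0.107; 1 -0.68 -1.63 0.01 0 0 -0.107; 1 -0.50 -1.69 0.01 0 0 -0.107; 1 -0.32 -1.73 0.01 0 0 -0.107; 1 -0.13 -1.76 0.01 0 0 -0.107; 1 0.05 -1.76 0.01 0 0 -0.107; 1 0.24 -1.75 0.01 0 0 -0.107; 1 0.43 -1.71 0.01 0 0 -0.107
1 0.61 -1.66 0.01 0 0 -0.107; 1 0.78 -1.58 0.01 0 0 -0.107; 1 0.94 -1.49 0.01 0 0 -0.107; 1 1.10 -1.38 0.01 0 0 -0.107
```

Call:
{"api": "apply_moves", "payload": {"increments": "0 -0.85 -1.55 0 0 0 -0.107; 1 -0.7 -1.65 0 0 0 -0.107; 1 -0.5 -1.7 0 0 0 -0.107; 1 -0.3 -1.75 0 0 0 -0.107; 1 -0.15 -1.75 0 0 0 -0.107; 1 0.05 -1.75 0 0 0 -0.107; 1 0.25 -1.75 0 0 0 -0.107; 1 0.4 -1.7 0 0 0 -0.107"}}

```text
clock: 12.53
position: [0.4696, 0.1844, 0.2137]
tool_rot: [-3.142, 0.0, 1.098]
force: [0.2, 0.5, -0.3]
grip_width: 0.0003
```

Call:
{"api": "apply_moves", "payload": {"increments": "1 0.6 -1.65 0 0 0 -0.107; 1 0.8 -1.6 0 0 0 -0.107; 1 0.95 -1.5 0 0 0 -0.107; 1 1.1 -1.4 0 0 0 -0.107; 1 0 0 0 0 0 0; 1 0 0 0 0 0 0; 1 0 0 0 0 0 0"}}

```text
clock: 13.12
position: [0.4227, 0.2357, 0.2137]
tool_rot: [3.141, 0.0, 1.519]
force: [-0.7, 0.4, 0.6]
grip_width: -0.0001
```

```bash
python3 - <<'E'
from h import *
rows([0.424,0.236,0.128],1.516,5,1)
f=wristW(grab('wrist','wrist6'));W=cloud(f)
p0=f['state']['position'];R=Ro.from_euler('xyz',f['state']['tool_rot']).as_matrix()
m=(W[...,2]>.142)&(W[...,2]<.153)&(abs(W[...,0]-.469)<.02)&(abs(W[...,1]-.233)<.02);p=W[m];print(len(p))
if len(p): mid=(p.min(0)+p.max(0))/2;print('knob',p.mean(0),mid,'tool',(np.r_[mid[:2],.15]-p0)@R)
f=grab('top','top6');W=cloud(f)
u=np.array([np.cos(.2395),np.sin(.2395)]);n=np.array([-u[1],u[0]]);d=W[...,:2]-[.566,.0797];a=d@u;b=d@n
for s in (-.058,0,.058):
    m=(abs(a-s)<.026)&(abs(b)<.026)&(abs(W[...,2]-.103)<.003);print('lid',s,m.sum(),m.any() and (a[m].mean().round(4),b[m].mean().round(4)))
E
```

```text
now 13.1167 [0.4227 0.2357 0.2137] [3.1415e+00 2.0000e-04 1.5186e+00] gw -0.0001 F [-0.7   0.37  0.58]
1 0.01 0.03 1.71 0 0 0.001; 1 0.01 0.03 1.71 0 0 0.001; 1 0.01 0.03 1.71 0 0 0.001; 1 0.01 0.03 1.71 0 0 0.001; 1 0.01 0.03 1.71 0 0 0.001
664
knob [0.46584929 0.2345803  0.14837975] [0.46656796 0.23313391 0.14706882] tool [-0.00029646  0.04392955  0.06368381]
lid -0.058 131 (np.float64(-0.0583), np.float64(0.001))
lid 0 139 (np.float64(-0.0012), np.float64(0.0021))
lid 0.058 133 (np.float64(0.0564), np.float64(0.0022))
```

View pics/wrist6.png

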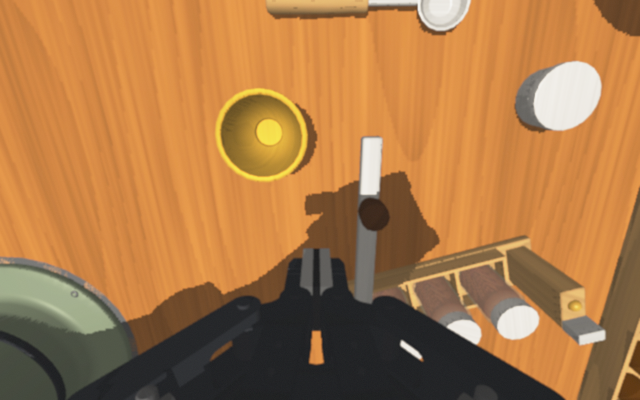

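View pics/top6.png

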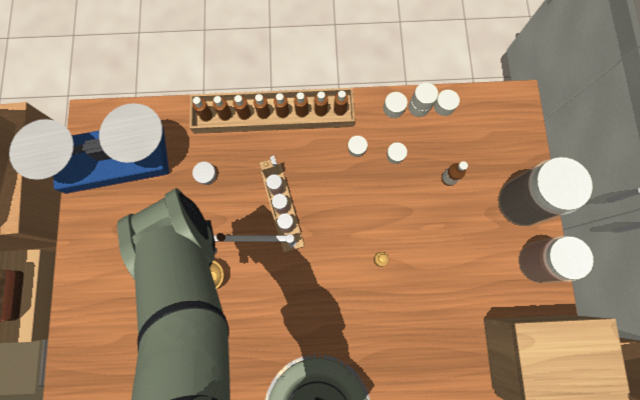

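The wrist view shows the closed fingers at (316,270) on the open side of the knob at (374,213). The top view shows all three lids in line in the carrier, with the loose jar in the middle bay. I'll go down beside the knob.

Call:
{"api": "apply_moves", "payload": {"increments": "1 0 0 1.5 0 0 0; 1 0 0 2 0 0 0; 1 0 0 2 0 0 0; 1 0 0 2 0 0 0; 1 0 0 1 0 0 0; 1 0 0 0 0 0 0; 1 0 0.8 0 0 0 0; 1 0 0.5 0 0 0 0"}}

```text
clock: 13.88
position: [0.4369, 0.2357, 0.1297]
tool_rot: [3.14, -0.001, 1.52]
force: [-0.2, 0.1, 1.2]
grip_width: 0.0001
```

Call:
{"api": "apply_moves", "payload": {"increments": "1 0 0.4 0 0 0 0; 1 0.08 0.9 0 0 0 0.05; 1 0.08 0.9 0 0 0 0.05; 1 0.08 0.9 0 0 0 0.05"}}

```text
clock: 14.22
position: [0.4676, 0.2354, 0.1295]
tool_rot: [3.141, -0.001, 1.368]
force: [-0.2, 0.4, -0.1]
grip_width: 0.0004
```

```bash
cat >> h.py <<'E'
H=np.array([.4592,.0536])
def chk():
    s=bot.observe();p=s['position'];d=p[:2]-H;y=s['tool_rot'][2]
    e=np.array([np.cos(y),np.sin(y)]);n=np.array([np.sin(y),-np.cos(y)])
    print('t',s['clock'],p.round(4),'yaw-rack',(y-.2395).round(4),'radial',(d@e).round(4),'close-dir',(d@n).round(4),'F',s['force'].round(1),'Ftool',(s['force'][:2]@e).round(1),(s['force'][:2]@n).round(1))
E
python3 - <<'E'
from h import *
chk();grab('wrist','wrist7')
E
```

```text
t 14.2167 [0.4676 0.2354 0.1295] yaw-rack 1.1288 radial 0.1798 close-dir -0.0283 F [-0.2  0.4 -0.1] Ftool 0.4 -0.3
```

View pics/wrist7.png

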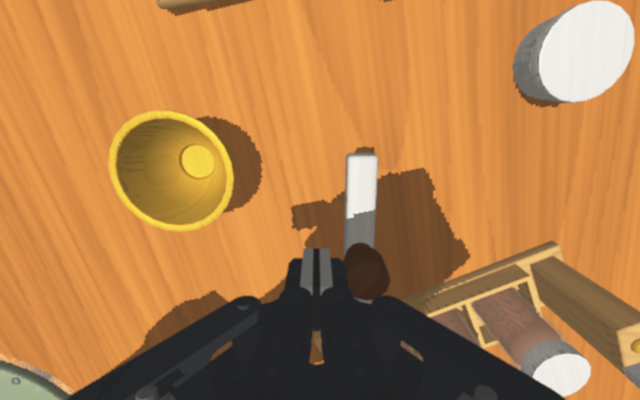

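The wrist view shows the finger touching the knob at (367,270), and the bar has started to swing. I'll carry on along the arc.

Call:
{"api": "apply_moves", "payload": {"increments": "1 0.15 1.44 0 0 0 0.08; 1 0.15 1.44 0 0 0 0.08; 1 0.15 1.44 0 0 0 0.08; 1 0.15 1.44 0 0 0 0.08; 1 0.15 1.44 0 0 0 0.08; 1 0.15 1.44 0 0 0 0.08"}}

```text
clock: 14.77
position: [0.5497, 0.2101, 0.1293]
tool_rot: [3.141, -0.001, 0.888]
force: [-0.6, 0.6, -0.0]
grip_width: -0.0005
```

```bash
python3 - <<'E'
from h import *
chk()
E
```

```text
t 14.7667 [0.5497 0.2101 0.1293] yaw-rack 0.649 radial 0.1786 close-dir -0.0284 F [-0.6  0.6 -0. ] Ftool 0.1 -0.8
```

Call:
{"api": "apply_moves", "payload": {"increments": "1 0.17 1.44 0 0 0 0.08; 1 0.17 1.44 0 0 0 0.08; 1 0.17 1.44 0 0 0 0.08; 1 0.17 1.44 0 0 0 0.08; 1 0.17 1.44 0 0 0 0.08; 1 0.1 0.9 0 0 0 0.05; 1 0 0 0 0 0 0"}}

```text
clock: 15.35
position: [0.6091, 0.153, 0.1292]
tool_rot: [3.14, -0.001, 0.437]
force: [-0.5, 0.2, -0.6]
grip_width: 0.0
```

```bash
python3 - <<'E'
from h import *
chk();grab('wrist','wrist8')
f=grab('scene','scene8');cv2.imwrite('pics/crop8.png',cv2.resize(f['color'][130:280,300:450,::-1],None,fx=4,fy=4,interpolation=cv2.INTER_CUBIC))
E
```

```text
t 15.35 [0.6091 0.153  0.1292] yaw-rack 0.1976 radial 0.1779 close-dir -0.0266 F [-0.5  0.2 -0.6] Ftool -0.4 -0.4
```

View pics/wrist8.png

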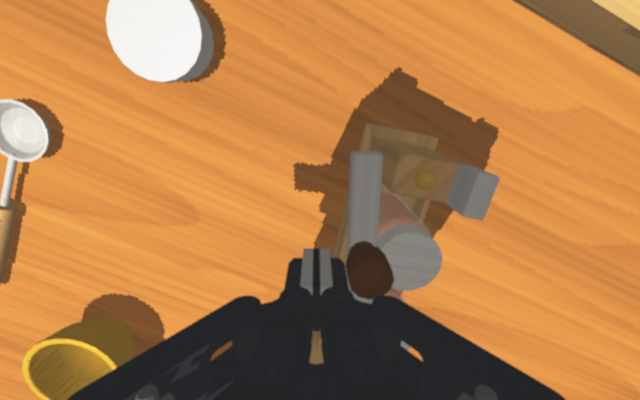

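View pics/crop8.png

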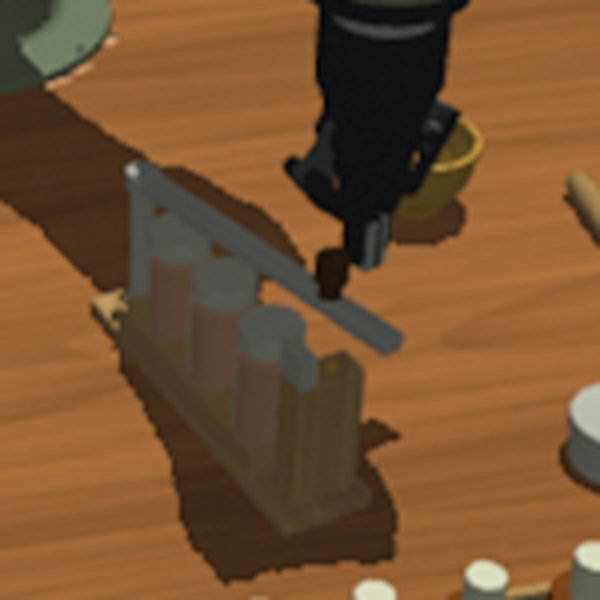

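The scene view shows the three jars upright under the bar. The bar is about 0.2 rad short of home, with the finger behind the knob at (335,275). I'll push it through the catch.

Call:
{"api": "apply_moves", "payload": {"increments": "1 0.11 0.9 0 0 0 0.05; 1 0.11 0.9 0 0 0 0.05; 1 0.1 0.9 0 0 0 0.05; 1 0.05 0.5 0 0 0 0.03; 1 0.02 0.3 0 0 0 0.017; 1 0 0 0 0 0 0"}}

```text
clock: 15.95
position: [0.6239, 0.1237, 0.1287]
tool_rot: [3.142, 0.0, 0.245]
force: [0.4, -0.2, -0.4]
grip_width: 0.0003
```

```bash
python3 - <<'E'
from h import *
chk();f=grab('wrist','wrist9')
E
```

```text
t 15.95 [0.6239 0.1237 0.1287] yaw-rack 0.0052 radial 0.1768 close-dir -0.0281 F [ 0.4 -0.2 -0.4] Ftool 0.4 0.3
```

View pics/wrist9.png

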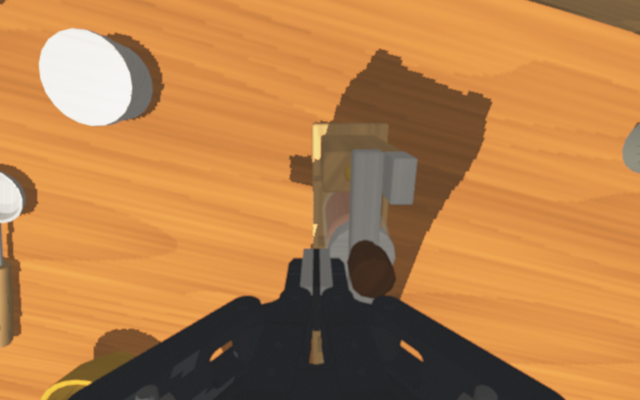

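The bar's edge at column 383 appears to touch the stop, and the push force is back near zero. I'll nudge further to make sure it has snapped home.

Call:
{"api": "apply_moves", "payload": {"increments": "1 0 0.2 0 0 0 0; 1 0 0.2 0 0 0 0; 1 0 0 0 0 0 0; 1 0 0 0 0 0 0"}}

```text
clock: 16.33
position: [0.6249, 0.12, 0.1286]
tool_rot: [-3.141, 0.0, 0.244]
force: [-1.3, 1.6, 0.1]
grip_width: -0.0002
```

```bash
python3 - <<'E'
from h import *
chk();f=wristW(grab('wrist','wrist10'));W=cloud(f)
u=np.array([np.cos(.2395),np.sin(.2395)]);n=np.array([-u[1],u[0]]);d=W[...,:2]-[.566,.0797];a=d@u;b=d@n
m=(abs(W[...,2]-.119)<.003)&(abs(b)<.03)&(a>.085)&(a<.14);A=a[m];B=b[m];print(len(A),A.min(),A.max(),B.min(),B.max())
for lo in np.arange(.08,.13,.008):
    k=m&(a>lo)&(a<lo+.008)
    if k.any(): print(lo.round(3),b[k].min().round(4),b[k].max().round(4))
E
```

```text
t 16.3333 [0.6249 0.12   0.1286] yaw-rack 0.0049 radial 0.1769 close-dir -0.0243 F [-1.3  1.6  0.1] Ftool -0.9 -1.9
2423 0.08501882674880476 0.1252302394505074 -0.020137056792023048 0.008426819923057572
0.08 -0.0076 0.0083
0.088 -0.0077 0.0084
0.096 -0.009 0.0083
0.104 -0.0089 0.0084
0.112 -0.0088 0.0083
0.12 -0.0201 0.0084
```

Call:
{"api": "apply_moves", "payload": {"increments": "1 0 0.15 0 0 0 0; 1 0 0.15 0 0 0 0; 1 0 0 0 0 0 0; 1 0 0 0 0 0 0"}}

```text
clock: 16.72
position: [0.6251, 0.1193, 0.1285]
tool_rot: [-3.138, 0.001, 0.246]
force: [-4.4, 12.4, 3.9]
grip_width: -0.0002
```

```bash
python3 - <<'E'
from h import *
chk()
E
```

```text
t 16.7167 [0.6251 0.1193 0.1285] yaw-rack 0.0062 radial 0.1769 close-dir -0.0234 F [-4.4 12.4  3.9] Ftool -1.3 -13.1
```

The push force reached 13 N for only 0.9 mm of travel, so the bar is against the back stop. I'll back off and lift.

Call:
{"api": "apply_moves", "payload": {"increments": "1 0 -0.5 0 0 0 0; 1 0 -1 0 0 0 0; 1 0 -1.5 0 0 0 0; 1 0 -0.5 -2 0 0 0; 1 0 -1 -3 0 0 0; 1 0 -2 -3 0 0 0; 1 -1 -3 -3 0 0 0; 1 -1 -3.5 -2 0 0 0"}}

```text
clock: 17.38
position: [0.5759, 0.2373, 0.2598]
tool_rot: [3.141, -0.002, 0.241]
force: [0.6, 0.6, 0.3]
grip_width: 0.0001
```

Call:
{"api": "apply_moves", "payload": {"increments": "1 -1 -3.5 0 0 0 0; 1 -1 -3.5 0 0 0 0; 1 -1 -3.5 0 0 0 0; 1 -1 -3.5 0 0 0 0; 1 0 0 0 0 0 0; 1 0 0 0 0 0 0; 1 0 0 0 0 0 0; 1 0 0 0 0 0 0"}}

```text
clock: 18.05
position: [0.5035, 0.3625, 0.2574]
tool_rot: [3.141, -0.0, 0.243]
force: [-0.5, 1.0, -0.4]
grip_width: -0.0001
```

```bash
python3 - <<'E'
from h import *
chk()
f=grab('top','top11');W=cloud(f);cv2.imwrite('pics/crop11.png',cv2.resize(f['color'][140:270,200:400,::-1],None,fx=4,fy=4,interpolation=cv2.INTER_CUBIC))
g=grab('scene','scene11');cv2.imwrite('pics/crop12.png',cv2.resize(g['color'][130:280,300:500,::-1],None,fx=4,fy=4,interpolation=cv2.INTER_CUBIC))
def bar(W):
    d=W[...,:2]-[.566,.0797];u=np.array([np.cos(.2395),np.sin(.2395)]);n=np.array([-u[1],u[0]]);a=d@u;b=d@n
    m=(abs(W[...,2]-.119)<.003)&(abs(b)<.04)&(a>-.09)&(a<.09)
    if m.sum()>20: print('bar fit',m.sum(),np.polyfit(a[m],b[m],1))
    m=(abs(W[...,2]-.119)<.003)&(abs(b)<.04)&(a>.09)&(a<.125)&(b>-.012)
    if m.any(): print('end b',b[m].min(),b[m].max())
    for s in (-.058,0,.058):
        m=(abs(a-s)<.026)&(abs(b)<.026)&(abs(W[...,2]-.103)<.003); print('lid',s,m.sum(),W[m].mean(0).round(4) if m.any() else '')
bar(W);bar(cloud(g))
W0=cloud(load('top0'))
for nm,x,y,h in [('tubb',.739,-.152,.042),('tuba',.712,-.268,.042),('tin',.677,.31,.036),('weight',.399,-.198,.055),('oil',.633,-.423,.14),('mortar',.3727,.2895,.058)]:
    r=[]
    for w in (W0,W):
        m=(np.hypot(w[...,0]-x,w[...,1]-y)<.06)&(abs(w[...,2]-h)<.005);r.append(w[m].mean(0)[:2].round(4) if m.any() else None)
    print(nm,r)
E
```

```text
t 18.05 [0.5035 0.3625 0.2574] yaw-rack 0.0032 radial 0.1172 close-dir -0.2893 F [-0.5  1.  -0.4] Ftool -0.2 -1.1
bar fit 275 [0.00925459 0.0021588 ]
end b -0.009954125661044581 0.010654486772098773
lid -0.058 79 [0.5082 0.068  0.1031]
lid 0 72 [0.5645 0.0808 0.1034]
lid 0.058 66 [0.6207 0.0954 0.1028]
bar fit 215 [-0.01661901 -0.00036249]
end b -0.011773829993934951 0.008038057812469352
lid -0.058 45 [0.5148 0.0564 0.104 ]
lid 0 47 [0.5696 0.0702 0.1036]
lid 0.058 50 [0.6265 0.0849 0.1038]
tubb [array([ 0.7396, -0.1517]), array([ 0.7404, -0.1521])]
tuba [array([ 0.7135, -0.2679]), array([ 0.7134, -0.2682])]
tin [array([0.6773, 0.3102]), array([0.6772, 0.3107])]
weight [array([ 0.3983, -0.1991]), array([ 0.3993, -0.1984])]
oil [array([ 0.6334, -0.4243]), array([ 0.6336, -0.4244])]
mortar [array([0.3727, 0.2929]), array([0.3741, 0.2918])]
```

View pics/crop11.png

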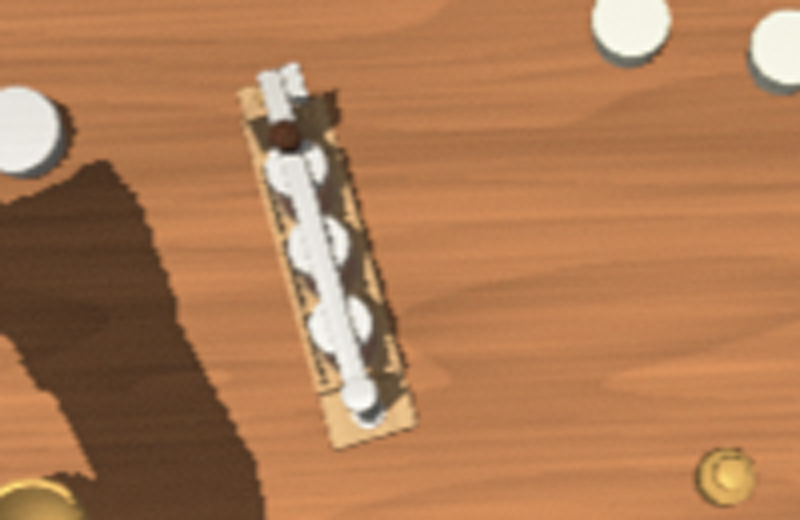

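View pics/crop12.png

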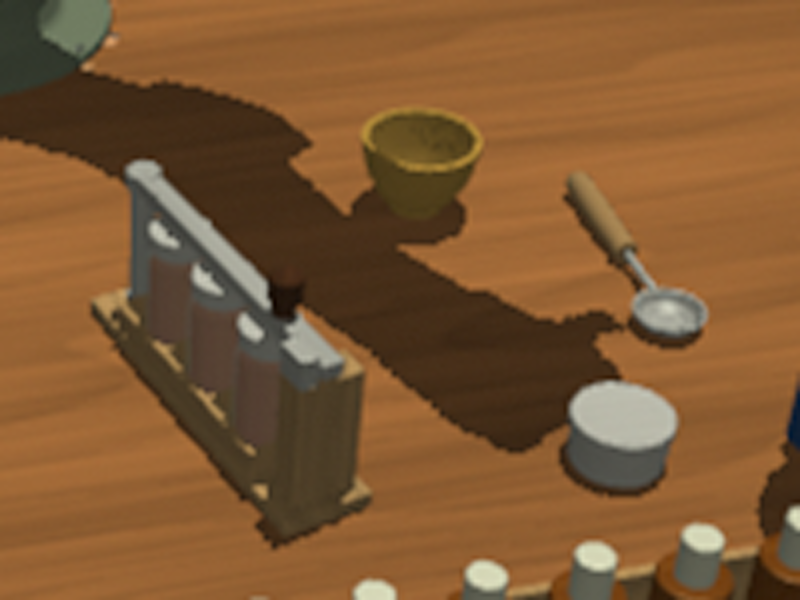

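Both views show the bar over the three lids and against the stop, and nothing else on the counter has moved. I'll hand in.

```bash
python3 - <<'E'
from h import *
print(bot.job_done())
E
```

```text
the job is handed in; nothing more can be done
None
```

I stood the loose jar upright in the empty middle bay, released it, and pushed the keeper bar by its knob past the catch onto the back stop. I then backed the arm clear and handed in at about 18 s; no verdict was reported.

**Jar:** before the bar was closed, its lid sat level with its neighbours at 0.103 m. It was within about 1.5 mm of the bay centre.

**Keeper bar:** at the stop, a 13 N push moved it only 0.9 mm, and the wrist camera put its angle at about 0.002 rad. Straight-line fits through the top and scene cameras gave +0.009 and -0.017 rad, which disagree but lie within calibration error.

**Rack jars:** their lids stayed within about 1 mm of where they started, seen from the top camera. The scene camera reads the lids about 10 mm off in y, but it sees only slivers of them beside the bar, so I relied on the top view.

**Other items:** the tubs, tin, weight, oil and mortar measured within 2 mm of their starting positions. I checked the scoop only by eye.

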